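Lock the utensil drawer of the paella van for the drive

TASK

Make the utensil drawer safe for the drive: push it shut without slamming it until its front is flush, then lay the aluminium bar across the two brackets on the front of the chest, centred and fully down in both. Last, swing the red keeper down flat over the bar. Leave the cazuela, the paella pan and the jar where they are.

Things in the scene. Friction and masses are not known exactly. Their poses are not given: they have to be found in the camera images.
- chest: Fixed low oak chest on the counter, 280 wide (y), 280 deep (x), 130 high, with one dark wooden drawer in the middle of its front and steel brackets and a keeper post (12 wide, 36 out, 127 high, at y = -124) on its face. Origin: at counter height under the middle of the front face; x points into the chest (away from the robot), y to the left seen from the robot, z up.
- drawer (a joint): How far the drawer is out, in m: 0 is shut (front flush with the chest's face), grows as it comes out towards the robot, at most 0.2. About 1.5 N of friction; it stays where it is left.
- drawer_front (a point): Middle of the top edge of the drawer's front panel, on its outer face, 115 above the counter. The panel is 134 wide and reaches from 20 to 115 above the counter; a brass knob (20 across, 20 out) sits at 52 above the counter. A fish slice and a wooden spoon lie inside, fixed in the tray.
- bar: Loose retaining bar, 0.27 kg: square aluminium bar 22 x 22 x 200 long (along its y), with a black upright grip block in its middle, 22 (x) by 18 (y), from 22 to 64 above the underside. Origin: middle of the underside. Lies on the counter, grip up; either way round will do.
- bar_grip (a point): Point in the middle of the bar's grip block, 45 above the bar's underside.
- bar_seat (a point): Where the bar's origin belongs: midway between the two brackets, 25 in front of the face, 90 above the counter; axes as the chest's. The steel U-brackets, 12 wide, stand 82 left and right of it: open-topped slots 34 wide (8 to 42 in front of the face), slot floor 90 above the counter, outer lip up to 110, inner wall up to 120.
- keeper (a joint): Angle of the red keeper in rad: 0 is lying level over the bar, pointing to the middle of the chest (+y); 1.57 is upright; more leans outward (-y), at most 2.2. Stiff hinge: it stays where it is left and needs about 1 N at the tip.
- keeper_pivot (a point): Keeper's hinge axis (along the chest's x), 25 in front of the face, at y = -124, 118.5 above the counter. Does not move with the keeper.
- keeper_tip (a point): End of the red keeper, 72 from the hinge axis. The keeper is 16 wide with a round end 22 across, and 8 thick; down, its underside is 2.5 above the seated bar.
- cazuela: Bystander: glazed blue dish, 146 across (176 over its lugs), 55 high. Origin: centre of the underside.
- paella_pan: Bystander: white enamelled pan with red wire handles, 160 across (208 over the handles), 36 high. Origin: centre of the underside.
- jar: Bystander: amber glass jar with cork lid, 76 across, 120 high. Origin: centre of the underside.

How it is judged:
On the way, in this order (a step that is already met when the one before it is completed fails the run):
1. the drawer is shut (value of joint drawer below 0.005 m), for 0.2 s.
2. the bar lies in both brackets, drawer still shut (value of joint drawer below 0.005 m and x of bar in the frame of bar_seat between -0.012 and 0.012 m and y of bar in the frame of bar_seat between -0.018 and 0.018 m and z of bar in the frame of bar_seat between -0.004 and 0.004 m and angle between the y axis of bar and the y axis of chest, either way round below 0.12 rad and angle between bar's own z axis and vertical below 0.06 rad), for 0.2 s.
3. the keeper is down over the seated bar (all of step 2 and value of joint keeper below 0.09 rad), for 0.2 s.
At the end, for the whole second after the job is handed in: Drawer within 5 mm of shut; bar at rest down in both brackets (height within 4 mm of the seat, centred within 18 mm along its length, within 12 mm across, level within 0.06 rad, in line with the chest within 0.12 rad); keeper within 0.09 rad of level over it (all of step 3 and linear speed of bar below 0.02 m/s); the robot touches nothing.
It fails at once if the drawer is slammed (faster than 0.5 m/s) (velocity of joint drawer below -0.5 m/s).
It fails at once if the blue cazuela is shifted by more than 30 mm (distance of cazuela from where it was at the start of the episode above 0.03 m).
It fails at once if the paella pan is shifted by more than 30 mm (distance of paella_pan from where it was at the start of the episode above 0.03 m).
It fails at once if the amber jar is shifted by more than 30 mm (distance of jar from where it was at the start of the episode above 0.03 m).
It also fails if it takes over 72 s, if anything falls off the work surface, if the arm or the gripper's body presses on something with over 40 N, if the wrist force passes 120 N, or if a joint passes its speed limit or range.

ROBOT

A 6-joint arm with a two-finger parallel gripper is mounted at the origin on the work surface. World frame = base frame: x ahead of the robot, y to its left, z up, the work surface at z = 0. Lengths are in m, angles in rad, forces in N, time in s.
With the tool pointing down it reaches from about 0.375 to 0.9 m from the base axis. Payload 3.1 kg.
Tool frame: the origin (TCP) lies at the very end of the fingers, on their centre line; the grasp point (between the pads) lies 19 mm behind it (manip.hold_point_z is the distance from the TCP to the grasp point, in m); y points along the fingers, z is the direction in which the jaws open and shut, and the axes are right-handed (so a half turn about y gives the same grasp; the last joint's range is limited). The gripper opens to 85 mm and grips with 20 to 120 N. Pads are 22 mm wide; open, the fingers measure 114 mm over their backs; the gripper's body (76 mm by 85 mm) begins 54 mm behind the grasp point. The pads swing forward as they close: fully open they stand 13 mm farther back than shut.
Start: joints at [-0.178, 0.527, 1.433, -0, 1.181, -0.178], TCP at [0.625, 0, 0.231] pointing down, gripper open.
Joint ranges: [-3.08, 3.08], [-0.75, 2.2], [0.22, 2.44], [-1.43, 4.57], [0, 2.65], [-2.85, 2.85]. Speed limits (rad/s): [2.79, 2.79, 3.14, 3.14, 3.14, 3.14].

INTERFACE

Orientations are given as a unit quaternion [x, y, z, w].
In Python, from station import manip, eyes, workorder gives the robot as it stands. The module is installed in compiled form; this text tells all that it offers.
- The arm moves only by the shell command python3 -m jog 'ROWS' [OPENING] [FORCE]. ROWS is JSON, a list of rows, each a list of 2 entries, a list of its own where there are three numbers: the shift along the tool's x, y, z in cm, then the turn about the tool's y in rad. A call has 1 to 20 rows; each row is the pose to reach, as a shift and turn from the pose commanded when the call began, along the tool's axes at that moment; what a row does not reach only later rows make up. A row lasts 1/12 s, in which the tool goes at most 41.7 mm and 7.16 degrees, less where a joint would pass 70% of its speed; a pose out of reach is approached as far as the arm can. A call with a gripper value outside its range is refused whole. OPENING is the finger opening in cm, from 0 to 8.54, set as the call begins (- or left out, the last holds). The fingers move at their own pace and stop on an object; FORCE is the grip in N (left out, the last holds). Time passes only in rows, so rows that repeat a pose let the fingers close. It gives the time, the measured TCP pose, the force and the opening at its end, in the units of the state.
- manip.sense(): the state, without advancing time (a new reading comes with each control period).
- eyes.snapshot(name): name is "scene" or "side" or "wrist"; returns a dict with "frame" (480x640x3 uint8, red, green, blue), "vfov" (degrees; the focal length in pixels is half the picture's height over the tangent of half this angle, whatever the lens; pixels are square), "cx", "cy" (the principal point, pixels), "rvec" (rotation vector, rad) and "tvec" (3), from world to camera coordinates, as OpenCV has them. Camera axes: x right, y down, z forward; pixel columns grow to the right and rows downward; lengths in m; the calibration is good to about 2 mm. A picture is of the moment at which its call begins. There is no depth.
- workorder.sign_off(): hands the job in, once; it reports no verdict.
The state is a dict: "t": time; "q": joint angles; "qd": joint speeds; "tau": joint torques, N m; "tcp_pos": TCP position; "tool_rot": TCP orientation; "force": force on the tool from outside, world axes, zero at the start; "ft_torque": the same for the moment, N m; "finger_gap": opening from 0.0 (shut) to 1.0 (fully open).
Only numpy, scipy, OpenCV 4.12 (cv2) and the standard library are available. Lean on these libraries where they do the work, as an engineer would, in place of code of your own. Each camera call takes 0.05 s, during which the arm holds its last target. There are 200 camera calls.

## Working session

There is one attempt and no reset: what is moved stays moved. The work goes in short steps, Python scripts to look and compute and a shell command to move; the robot and the scene stay as the last step left them, time stands still between calls to the robot, and variables do not carry over. Pictures are saved under pics/ and viewed, about 8 in all and at most 12, crops included, and the job is handed in when it is done.

```bash
mkdir -p pics; ls; cat > h.py <<'E'
import numpy as np, cv2
from station import manip, eyes, workorder
from scipy.spatial.transform import Rotation as R
def snap(n,f):
    s=eyes.snapshot(n); cv2.imwrite('pics/'+f+'.png',s['frame'][:,:,::-1]); np.save('pics/'+f+'.npy',{k:v for k,v in s.items()},allow_pickle=True); return s
def load(f): return np.load('pics/'+f+'.npy',allow_pickle=True).item()
def cam(s):
    f=240/np.tan(np.radians(s['vfov'])/2); K=np.array([[f,0,s['cx']],[0,f,s['cy']],[0,0,1]]); return K,cv2.Rodrigues(np.array(s['rvec'],float))[0],np.array(s['tvec'],float).ravel()
def ray(s,uv):
    K,Rm,t=cam(s); d=Rm.T@np.linalg.inv(K)@np.array([*uv,1.]); return -Rm.T@t,d
def onz(s,uv,z):
    o,d=ray(s,uv); return o+d*(z-o[2])/d[2]
def proj(s,P):
    K,Rm,t=cam(s); p=(Rm@np.atleast_2d(P).T).T+t; p=p@K.T; return p[:,:2]/p[:,2:]
def tri(*a):
    A=0;b=0
    for s,uv in a:
        o,d=ray(s,uv); d=d/np.linalg.norm(d); M=np.eye(3)-np.outer(d,d); A=A+M; b=b+M@o
    return np.linalg.solve(A,b)
E
python3 - <<'E'
from h import *
for n in ['scene','side']:
    s=snap(n,n+'0'); print(n,s['vfov'],s['cx'],s['cy'],ray(s,(320,240)))
st=manip.sense();print(st['tcp_pos'],st['tool_rot'],R.from_quat(st['tool_rot']).as_matrix().round(3),manip.hold_point_z)
E
```

```text
pics
scene 42.728141741709315 322.70927684682135 237.30263088125804 (array([ 1.20156015, -0.76148286,  0.94564764]), array([-0.50919457,  0.56401803, -0.65011028]))
side 44.095741830386515 321.03467679945066 243.20115875347665 (array([-0.09008197, -0.9136664 ,  0.74412743]), array([ 0.49589998,  0.71189031, -0.49732044]))
[6.24366938e-01 1.55992391e-04 2.30422695e-01] [-0.5003915   0.50056527 -0.49942704  0.49961524] [[ 0.    -0.002  1.   ]
 [-1.     0.     0.   ]
 [-0.    -1.    -0.002]] 0.0187
```

View pics/scene0.png

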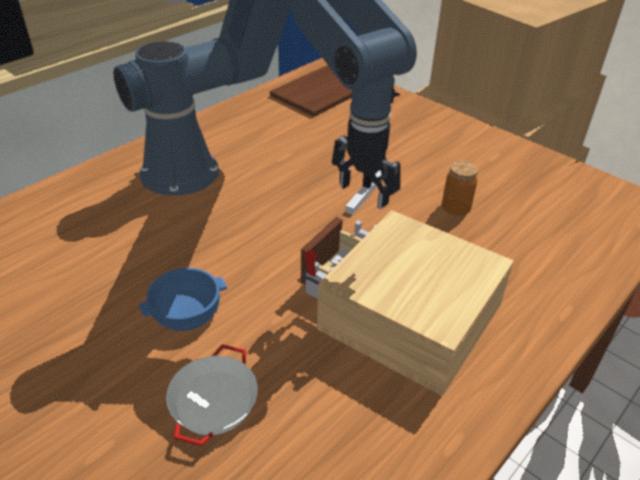

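View pics/side0.png

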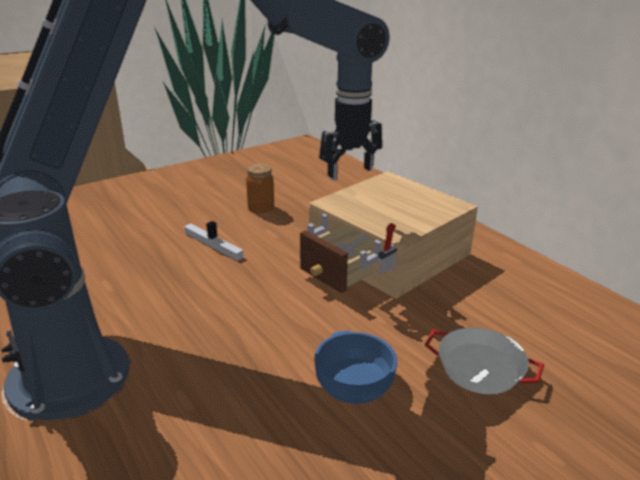

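The scene view shows the chest top (corners about (393,212), (512,263), (443,350), (320,290)) and the drawer out. The side view shows the bar at (186,230)–(242,255), the knob at (316,270) and the red keeper tip at (391,228). I'll crop closer.

```bash
python3 - <<'E'
from h import *
a=load('side0')['frame'][:,:,::-1]; c=load('scene0')['frame'][:,:,::-1]
A=cv2.resize(a[165:310,290:490],None,fx=4,fy=4,interpolation=cv2.INTER_CUBIC); cv2.imwrite('pics/sideA.png',A)
B=cv2.resize(a[210:270,175:255],None,fx=5,fy=5,interpolation=cv2.INTER_CUBIC)
C=cv2.resize(c[195:315,295:375],None,fx=5,fy=5,interpolation=cv2.INTER_CUBIC)
o=np.zeros((600,800,3),np.uint8); o[:300,:400]=B; o[:,400:]=C; cv2.imwrite('pics/mix.png',o)
s=load('scene0'); d=load('side0')
for n,uv in dict(a=(393,212),b=(512,263),c=(443,350),d=(320,287)).items(): print('scene',n,onz(s,uv,.13).round(3))
for n,uv in dict(a=(310,206),b=(387,174),c=(477,208),d=(393,247)).items(): print('side',n,onz(d,uv,.13).round(3))
E
```

```text
scene a [0.612 0.125 0.13 ]
scene b [0.882 0.161 0.13 ]
scene c [ 0.908 -0.118  0.13 ]
scene d [ 0.655 -0.153  0.13 ]
side a [0.593 0.109 0.13 ]
side b [0.862 0.152 0.13 ]
side c [ 0.909 -0.113  0.13 ]
side d [ 0.63  -0.141  0.13 ]
```

View pics/sideA.png

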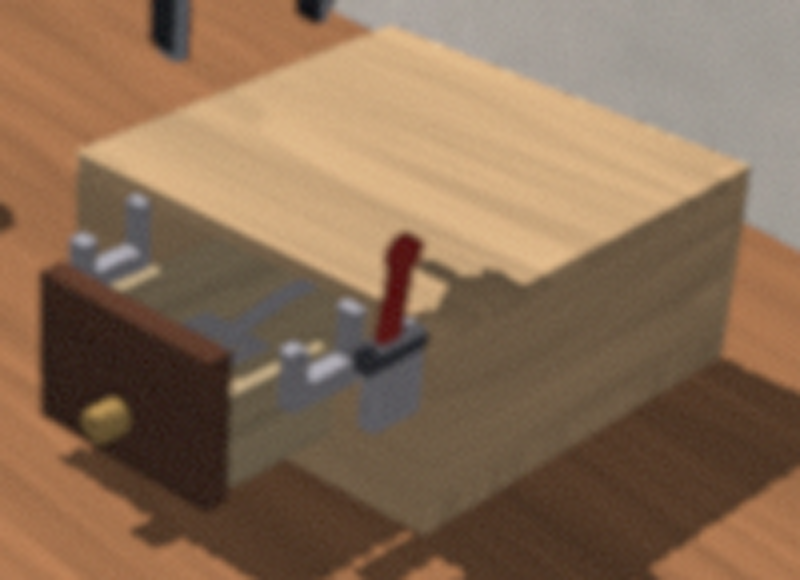

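View pics/mix.png

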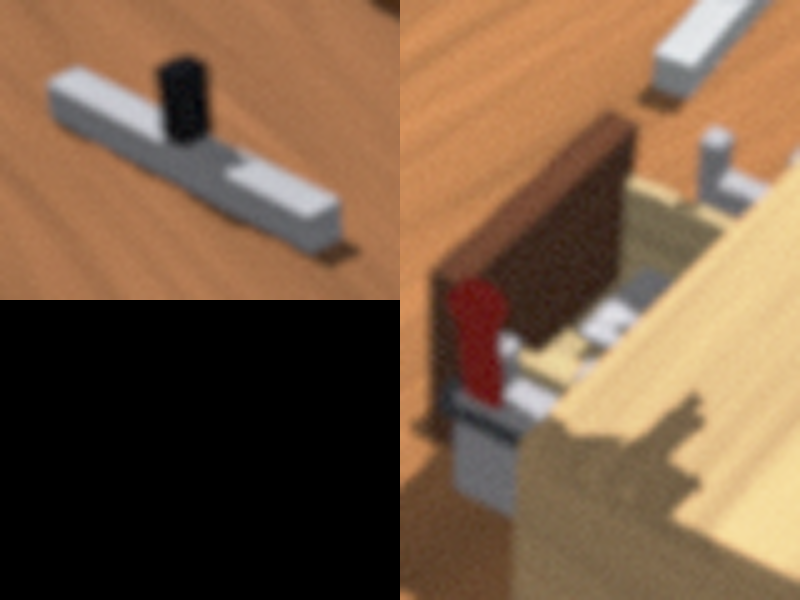

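```bash
python3 - <<'E'
from h import *
from scipy.optimize import least_squares
s=load('scene0'); d=load('side0')
W=.14
obs=[(d,(0,W,.13),(310,203)),(d,(.28,W,.13),(387.5,172)),(d,(.28,-W,.13),(477,207)),(d,(0,-W,0),(396.7,297.5)),(d,(.28,-W,0),(470,253.8)),
(s,(0,W,.13),(393,212)),(s,(.28,W,.13),(512,263)),(s,(.28,-W,.13),(443,350)),(s,(.0,-W,.13),(324.6,278))]
def T(p,q): c,n=np.cos(p[2]),np.sin(p[2]); q=np.array(q); return np.array([p[0]+c*q[0]-n*q[1],p[1]+n*q[0]+c*q[1],q[2]])
f=lambda p:np.concatenate([proj(c,T(p,q))[0]-uv for c,q,uv in obs])
r=least_squares(f,[.62,0,.15],loss='soft_l1',f_scale=2); p=r.x; print('chest',p.round(4)); print(f(p).reshape(-1,2).round(1))
np.save('chest.npy',p)
inv=lambda P:np.array([np.cos(p[2])*(P[0]-p[0])+np.sin(p[2])*(P[1]-p[1]),-np.sin(p[2])*(P[0]-p[0])+np.cos(p[2])*(P[1]-p[1]),P[2]])
for c,uv in [(d,(301.2,233)),(d,(344.5,255.5)),(s,(336,218)),(s,(302,249))]: print('panel in chest',inv(onz(c,uv,.115)).round(3),onz(c,uv,.115).round(3))
B=[onz(d,uv,.022) for uv in [(184.6,226.4),(190.6,223.4),(243,250.6),(237.4,253.4)]]
print('bar',np.round(B,3),np.mean(B,0).round(3)); m=(B[0]+B[1]-B[2]-B[3])/2; print('len',np.linalg.norm(m),'yaw of bar y',np.arctan2(-m[0],m[1]))
print('grip',onz(d,(211.8,222.8),.064).round(3))
print('seat',T(p,(-.025,0,.09)).round(3),'pivot',T(p,(-.025,-.124,.1185)).round(3))
for a in np.arange(1.2,2.21,.2):
    P=T(p,(-.025,-.124+.061*np.cos(a),.1185+.061*np.sin(a))); print(round(a,1),proj(d,P).round(1),proj(s,P).round(1))
print('seen side ~ (391,227) scene (310.6,255)')
for n,uv in [('jar',(260,212))]: print(n,onz(d,uv,0).round(3))
print('caz',onz(s,(183,300),.03).round(3),'pan',onz(s,(212,395),.03).round(3))
E
```

```text
chest [ 0.6207 -0.0062  0.1192]
[[-1.8 -2. ]
 [ 2.  -1.5]
 [ 1.4  0.1]
 [-4.3  1.3]
 [ 0.7  1.2]
 [-0.8 -3.2]
 [ 1.2 -1.5]
 [ 5.4  0.2]
 [-8.7  2.2]]
panel in chest [-0.095  0.053  0.115] [0.521 0.035 0.115]
panel in chest [-0.088 -0.077  0.115] [ 0.543 -0.093  0.115]
panel in chest [-0.089  0.054  0.115] [0.526 0.037 0.115]
panel in chest [-0.086 -0.071  0.115] [ 0.544 -0.087  0.115]
bar [[0.383 0.368 0.022]
 [0.402 0.375 0.022]
 [0.449 0.18  0.022]
 [0.432 0.176 0.022]] [0.417 0.274 0.022]
len 0.19952623276374853 yaw of bar y 0.24369029496811387
grip [0.418 0.274 0.064]
seat [ 0.596 -0.009  0.09 ] pivot [ 0.611 -0.132  0.118]
1.2 [[376.2 224.4]] [[317.6 246.5]]
1.4 [[380.5 225.1]] [[314.  248.4]]
1.6 [[385.  226.9]] [[310.1 251.5]]
1.8 [[389.4 229.8]] [[306.2 255.5]]
2.0 [[393.5 233.7]] [[302.5 260.4]]
2.2 [[397.3 238.4]] [[299.  265.9]]
seen side ~ (391,227) scene (310.6,255)
jar [0.603 0.37  0.   ]
caz [ 0.413 -0.301  0.03 ] pan [ 0.635 -0.407  0.03 ]
```

```bash
python3 - <<'E'
from h import *
from scipy.optimize import least_squares
s=load('scene0'); d=load('side0')
W=.14
D=lambda y,out: (('d',y))
obs=[(d,(0,W,.13),(310,203)),(d,(.28,W,.13),(387.5,172)),(d,(.28,-W,.13),(477,207)),(d,(0,-W,0),(396.7,297.5)),
(s,(0,W,.13),(393,212)),(s,(.28,W,.13),(512,263)),(s,(.0,-W,.13),(319,282)),
(d,(-.044,.082,.11),(311,225)),(d,(-.004,.082,.12),(324.5,215)),(d,(-.044,-.082,.11),(363,252)),(d,(-.004,-.082,.12),(377.5,241)),
(d,('d',.067,.115),(301.2,233)),(d,('d',-.067,.115),(344.5,255.5)),(s,('d',.067,.115),(336,218)),(s,('d',-.067,.115),(302,249))]
def T(p,q):
    q=np.array([-p[3] if q[0]=='d' else q[0],q[1],q[2]],float)
    c,n=np.cos(p[2]),np.sin(p[2]); return np.array([p[0]+c*q[0]-n*q[1],p[1]+n*q[0]+c*q[1],q[2]])
f=lambda p:np.concatenate([proj(c,T(p,q))[0]-uv for c,q,uv in obs])
r=least_squares(f,[.62,0,.15,.09],loss='soft_l1',f_scale=1.5); p=r.x; print('chest',p.round(4)); print(f(p).reshape(-1,2).round(1))
np.save('chest.npy',p)
print('seat',T(p,(-.025,0,.09)).round(3),'pivot',T(p,(-.025,-.124,.1185)).round(3),'panel mid',T(p,(-p[3],0,.07)).round(3))
for a in np.arange(1.2,2.21,.2):
    P=T(p,(-.025,-.124+.061*np.cos(a),.1185+.061*np.sin(a))); print(round(a,1),proj(d,P).round(1),proj(s,P).round(1))
E
```

```text
chest [ 0.6232 -0.0107  0.1465  0.0899]
[[-1.  -1.1]
 [ 0.7 -1.6]
 [ 1.8 -1.1]
 [-0.8  1.2]
 [-2.8 -2.4]
 [ 0.8 -2.6]
 [-2.2  0.9]
 [ 0.7 -0.9]
 [ 0.2 -0.3]
 [ 1.7 -0.2]
 [ 0.4  0.2]
 [-0.4 -1.9]
 [-0.4 -0.8]
 [ 1.1 -1.3]
 [-1.   0.7]]
seat [ 0.598 -0.014  0.09 ] pivot [ 0.617 -0.137  0.118] panel mid [ 0.534 -0.024  0.07 ]
1.2 [[379.8 224.7]] [[317.9 249. ]]
1.4 [[384.2 225.3]] [[314.4 251. ]]
1.6 [[388.8 227.1]] [[310.6 254.2]]
1.8 [[393.4 229.9]] [[306.9 258.3]]
2.0 [[397.7 233.8]] [[303.2 263.3]]
2.2 [[401.5 238.4]] [[299.9 268.9]]
```

The fit is consistent: chest at (0.623, -0.011) with yaw 0.147, drawer out 0.090, keeper at about 1.65 rad, bar at (0.417, 0.274) with yaw 0.244. I'll go in front of the drawer with the gripper shut.

```bash
python3 -m jog '[[[0.3,0,-1.5],0.1],[[0.6,0,-3],0.2],[[1,0,-4.5],0.3],[[1.3,0,-6],0.4],[[1.6,0,-7.5],0.5],[[2,0,-9],0.6],[[2.3,0,-10.5],0.7],[[2.6,0,-12],0.8],[[3,0,-13.5],0.9],[[3.3,0,-15],1.0],[[3.3,0,-15],1.1],[[3.3,0,-15],1.2],[[3.3,0,-15],1.3],[[3.3,0,-15],1.424],[[3.3,0,-15],1.424],[[3.3,0,-15],1.424]]' 0; python3 - <<'E'
from h import *
st=manip.sense();print(st['q'],R.from_quat(st['tool_rot']).as_matrix().round(3))
E
```

```text
t: 1.43
tcp_pos: [0.4748, -0.0329, 0.2311]
tool_rot: [-0.053, 0.705, -0.705, 0.053]
force: [1.1, 0.1, -0.7]
finger_gap: 0.001
[-3.04623853e-01  3.28495649e-01  1.79575170e+00  7.05683746e-08
  1.01793655e+00  1.11633809e+00] [[-0.989 -0.001  0.149]
 [-0.149  0.    -0.989]
 [ 0.001 -1.    -0.   ]]
```

```bash
python3 -m jog '[[[0,3,0],0],[[0,6,0],0],[[0,9,0],0],[[0,12,0],0],[[0,14.2,0],0],[[0,14.2,0],0],[[-2,14.2,0],0],[[-4,14.2,0],0],[[-4.6,14.2,0],0],[[-5.2,14.2,0],0],[[-6,14.2,0],0],[[-7,14.2,0],0],[[-8,14.2,0],0],[[-9,14.2,0],0],[[-10,14.2,0],0],[[-11,14.2,0],0],[[-12,14.2,0],0],[[-12.5,14.2,0],0],[[-13,14.2,0],0],[[-13,14.2,0],0]]'; python3 - <<'E'
from h import *
s=snap('side','side1'); snap('scene','scene1'); print(manip.sense()['force'])
a=cv2.resize(s['frame'][165:315,290:490,::-1],None,fx=4,fy=4,interpolation=cv2.INTER_CUBIC); cv2.imwrite('pics/s1.png',a)
E
```

```text
t: 3.1
tcp_pos: [0.6048, -0.0139, 0.0895]
tool_rot: [0.051, -0.705, 0.705, -0.053]
force: [0.7, -0.8, -0.7]
finger_gap: 0.001
[0.77257607 0.05430182 0.37090534]
```

View pics/s1.png

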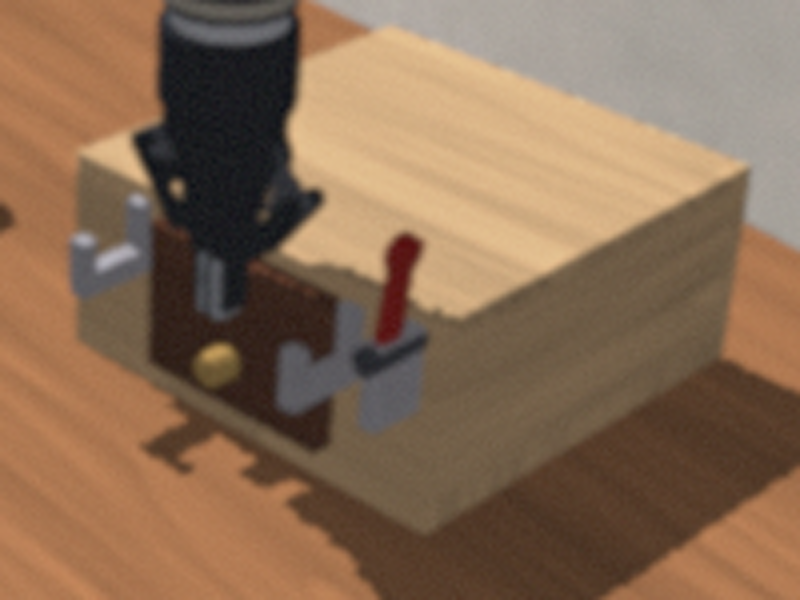

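The drawer is pushed almost flush: the panel sits between the brackets, with the knob at crop (217,365). I'll push gently to the stop.

```bash
python3 -m jog '[[[-0.2,0,0],0],[[-0.4,0,0],0],[[-0.6,0,0],0],[[-0.8,0,0],0],[[-0.8,0,0],0],[[-0.8,0,0],0]]'; python3 -m jog '[[[-0.1,0,0],0],[[-0.2,0,0],0],[[-0.3,0,0],0],[[-0.3,0,0],0],[[-0.3,0,0],0]]'
```

```text
t: 3.7
tcp_pos: [0.6118, -0.0127, 0.0892]
tool_rot: [-0.052, 0.705, -0.705, 0.052]
force: [-0.2, -0.5, -0.8]
finger_gap: -0.006
t: 4.12
tcp_pos: [0.6142, -0.0124, 0.0892]
tool_rot: [-0.052, 0.705, -0.705, 0.052]
force: [-3.3, -0.5, 0.5]
finger_gap: 0.002
```

```bash
python3 -m jog '[[[-0.1,0,0],0],[[-0.2,0,0],0],[[-0.2,0,0],0],[[-0.2,0,0],0]]'
```

```text
t: 4.45
tcp_pos: [0.614, -0.0121, 0.089]
tool_rot: [-0.054, 0.705, -0.705, 0.05]
force: [-5.5, -2.5, 2.5]
finger_gap: -0.001
```

```bash
python3 -m jog '[[[2,0,0],0],[[5,0,0],0],[[8,-3,0],0],[[9,-6,-3],0],[[10,-8,-6],0],[[11,-8,-10],-0.05],[[12,-8,-14],-0.097],[[13,-8,-18],-0.097],[[14,-8,-22],-0.097],[[15,-8,-26],-0.097],[[15.3,-8,-29],-0.097],[[15.3,-8,-31.2],-0.097],[[15.3,-7,-31.2],-0.097],[[15.3,-7,-31.2],-0.097],[[15.3,-7,-31.2],-0.097]]' 5.5; python3 - <<'E'
from h import *
s=snap('wrist','w1'); st=manip.sense(); print(st['tcp_pos'],proj(s,[[.417,.274,.064],[.417,.274,.022],st['tcp_pos']]))
snap('side','side2');snap('scene','scene2')
E
```

```text
t: 5.7
tcp_pos: [0.4196, 0.2746, 0.1592]
tool_rot: [-0.086, 0.702, -0.702, 0.086]
force: [0.3, -0.5, 0.5]
finger_gap: 0.648
[0.4199137  0.27419938 0.15943268] [[316.87641337 247.75171425]
 [316.84081773 228.42325068]
 [318.26414081 320.55033769]]
```

View pics/w1.png

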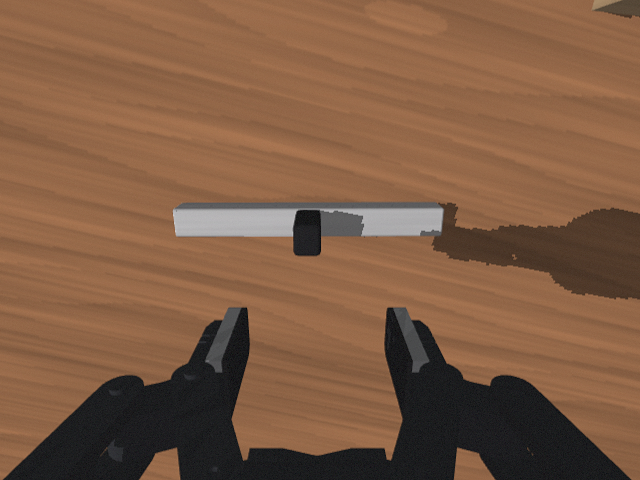

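The wrist view shows the bar level in the image: top face from (175,209) to (443,236), grip top centre at about (307,239).

```bash
python3 - <<'E'
from h import *
s=load('w1')
c=[onz(s,uv,.022) for uv in [(174,209),(442,209),(443,236),(175,236)]]
print(np.round(c,4),np.mean(c,0)); v=(c[1]+c[2]-c[0]-c[3])/2; print(np.linalg.norm(v),np.arctan2(v[0],-v[1]))
print('grip',onz(s,(307,239),.064))
st=manip.sense(); Rm=R.from_quat(st['tool_rot']).as_matrix(); print(Rm.round(3)); 
P=np.mean(c,0); P[2]=.028
print('shift cm',(Rm.T@(P-st['tcp_pos'])*100).round(2), (Rm.T@(onz(s,(307,239),.064)-st['tcp_pos'])*100).round(2))
E
```

```text
[[0.4062 0.379  0.022 ]
 [0.4535 0.1888 0.022 ]
 [0.4341 0.1809 0.022 ]
 [0.3856 0.3756 0.022 ]] [0.41984307 0.2810614  0.022     ]
0.19832750155601991 0.24397719326091558
grip [0.42124332 0.28155129 0.064     ]
[[-0.971  0.001  0.24 ]
 [-0.24   0.    -0.971]
 [-0.001 -1.    -0.   ]]
shift cm [-0.13 13.17 -0.71] [-0.28  9.57 -0.73]
```

```bash
python3 -m jog '[[[-0.2,2,-0.7],0],[[-0.2,5,-0.7],0],[[-0.2,8,-0.7],0],[[-0.2,10.5,-0.7],0],[[-0.2,12,-0.7],0],[[-0.2,13.1,-0.7],0],[[-0.2,13.1,-0.7],0],[[-0.2,13.1,-0.7],0]]' && python3 -m jog '[[[0,0,0],0],[[0,0,0],0],[[0,0,0],0],[[0,0,0],0],[[0,0,0],0],[[0,0,0],0],[[0,0,0],0],[[0,0,0],0],[[0,-1,0],0],[[0,-3,0],0],[[0,-6,0],0],[[0,-10,0],0],[[0,-14,0],0],[[0,-17,0],0],[[0,-17,0],0],[[0,-17,0],0]]' 0 70; python3 - <<'E'
from h import *
p=np.load('chest.npy'); st=manip.sense(); Rm=R.from_quat(st['tool_rot']).as_matrix(); c,n=np.cos(p[2]),np.sin(p[2])
seat=np.array([p[0]-c*.025,p[1]-n*.025,0.116]); print(st['tcp_pos'],'tool shift to seat (TCP z .116)',(Rm.T@(seat-st['tcp_pos'])*100).round(2),Rm.round(3))
E
```

```text
t: 6.52
tcp_pos: [0.4202, 0.2811, 0.0284]
tool_rot: [-0.086, 0.702, -0.702, 0.086]
force: [0.6, -0.1, 0.7]
finger_gap: 0.643
t: 7.85
tcp_pos: [0.4203, 0.2819, 0.2005]
tool_rot: [-0.084, 0.702, -0.701, 0.088]
force: [-0.1, -0.4, -2.0]
finger_gap: 0.199
[0.42028276 0.28189986 0.20053234] tool shift to seat (TCP z .116) [-10.09   8.48  33.06] [[-0.97   0.004  0.242]
 [-0.242  0.002 -0.97 ]
 [-0.005 -1.    -0.001]]
```

```bash
python3 -m jog '[[[0,0,1.5],0],[[0,0,4],0],[[-0.5,0,7],0],[[-1,0,10],0],[[-1.5,0,13],0],[[-2,0,16],0],[[-2.5,0,19],0.03],[[-3,0,22],0.06],[[-3.5,0,25],0.097],[[-4,0,28],0.097],[[-4.5,0,30.5],0.097],[[-5.1,0,32],0.097],[[-5.1,0,32.6],0.097],[[-5.1,0,32.6],0.097],[[-5.1,0,32.6],0.097]]'; python3 - <<'E'
from h import *
st=manip.sense(); print(st['tcp_pos'])
a=snap('wrist','w2'); b=snap('side','side3'); snap('scene','scene3')
o=np.zeros((600,800,3),np.uint8)
o[:300,:400]=cv2.resize(a['frame'],(400,300),interpolation=cv2.INTER_AREA)
C=cv2.resize(b['frame'][165:315,290:490],None,fx=4,fy=4,interpolation=cv2.INTER_CUBIC)
cv2.imwrite('pics/w2c.png',a['frame'][:,:,::-1]); cv2.imwrite('pics/s3.png',C[:,:,::-1])
E
```

```text
t: 9.1
tcp_pos: [0.5464, -0.0214, 0.1973]
tool_rot: [-0.053, 0.706, -0.705, 0.051]
force: [-0.8, 0.0, -2.2]
finger_gap: 0.199
[ 0.54638945 -0.02143535  0.19728791]
```

View pics/w2c.png

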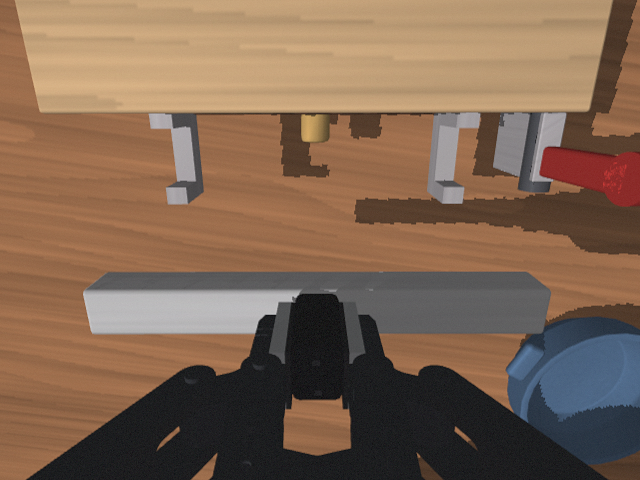

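The wrist view shows the chest's front edge at row 111 from (38) to (592), the brackets at columns ~178 and ~447, and the bar's top face from (84,291) to (549,333), level and parallel. I'll check the relative alignment with the calibration.

```bash
python3 - <<'E'
from h import *
s=load('w2'); st=manip.sense(); p=np.load('chest.npy')
Rm=R.from_quat(st['tool_rot']).as_matrix(); t=st['tcp_pos']
L=onz(s,(38,111),.13);Q=onz(s,(592,111),.13); print('corners',L,Q,np.linalg.norm(L-Q)); m=(L+Q)/2
yaw=np.arctan2(Q[0]-L[0],L[1]-Q[1]); print('mid',m,'yaw',yaw)
zb=t[2]-.0284+.022
B=[onz(s,uv,zb) for uv in [(84,291),(549,291),(545,333),(92,333)]]; b=np.mean(B,0); v=(B[1]+B[2]-B[0]-B[3])/2
print('bar',b,np.linalg.norm(v),'yaw',np.arctan2(v[0],-v[1]))
seat=m-.025*np.array([np.cos(yaw),np.sin(yaw),0])
print('seat',seat,'shift bar->seat in tool cm',(Rm.T@(seat-b)*100).round(2))
lips=[onz(s,uv,.11) for uv in [(178,190),(451,189)]]; print('lips',lips,np.mean(lips,0)); c=np.cos(yaw);n=np.sin(yaw)
for l in lips+[onz(s,(162,121),.12),onz(s,(467,121),.12)]: q=l-m; print('in chest',c*q[0]+n*q[1],-n*q[0]+c*q[1])
print('tool->seat',(Rm.T@(seat-t)*100).round(2))
E
```

```text
corners [0.60582298 0.13022371 0.13      ] [ 0.64667386 -0.14696069  0.13      ] 0.2801784940618393
mid [ 0.62624842 -0.00836849  0.13      ] yaw 0.14632467018241554
bar [ 0.54703855 -0.02142895  0.19166612] 0.1950680030806941 yaw 0.14735006935500256
seat [ 0.60151558 -0.01201356  0.13      ] shift bar->seat in tool cm [-5.54  6.16 -0.12]
lips [array([0.57019578, 0.06527975, 0.11      ]), array([ 0.59436191, -0.09419397,  0.11      ])] [ 0.58227884 -0.01445711  0.11      ]
in chest -0.044715505305666294 0.0810338534707482
in chest -0.04405937516998918 -0.08025917219610465
in chest -0.005246075513729607 0.08166365106190336
in chest -0.005239059916572742 -0.08123455509625757
tool->seat [-5.55  6.8  -0.07]
```

View pics/s3.png

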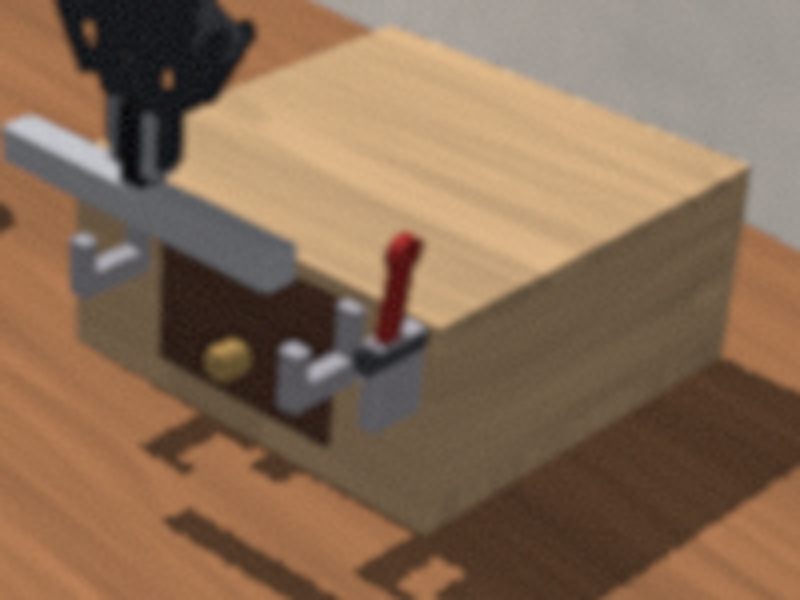

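The drawer is flush and the bar hovers level. The measurements agree (lips at ±81, edge length 280). I'll move over the slots and lower the bar.

```bash
python3 -m jog '[[[-1.5,0,0],0],[[-3,0,0],0],[[-4.5,0,-0.1],0],[[-5.5,0,-0.1],0],[[-5.5,0,-0.1],0],[[-5.5,2,-0.1],0],[[-5.5,4,-0.1],0],[[-5.5,5.5,-0.1],0],[[-5.5,6.5,-0.1],0],[[-5.5,7,-0.1],0],[[-5.5,7.3,-0.1],0],[[-5.5,7.3,-0.1],0]]'; python3 -m jog '[[[0,0.2,0],0],[[0,0.4,0],0],[[0,0.6,0],0],[[0,0.6,0],0],[[0,0.6,0],0]]'
```

```text
t: 10.25
tcp_pos: [0.6019, -0.0133, 0.1252]
tool_rot: [-0.052, 0.705, -0.705, 0.052]
force: [0.2, -0.5, -2.7]
finger_gap: 0.2
t: 10.67
tcp_pos: [0.6024, -0.0136, 0.1196]
tool_rot: [0.052, -0.705, 0.705, -0.052]
force: [0.5, 0.3, -1.1]
finger_gap: 0.2
```

```bash
python3 -m jog '[[[0,0.1,0],0],[[0,0.2,0],0],[[0,0.2,0],0]]'; python3 -m jog '[[[0,0,0],0],[[0,0,0],0],[[0,0,0],0],[[0,0,0],0],[[0,0,0],0],[[0,0,0],0],[[0,-1,0],0],[[0,-3,0],0],[[0,-6,0],0],[[0,-9,0],0],[[2,-11,0],0],[[4,-11,0],0],[[6,-11,0],0],[[6,-11,0],0],[[6,-11,0],0]]' 4.5; python3 - <<'E'
from h import *
a=snap('wrist','w3'); b=snap('side','side4'); snap('scene','scene4')
C=cv2.resize(b['frame'][180:280,290:423],None,fx=3,fy=3,interpolation=cv2.INTER_CUBIC)
o=np.zeros((600,800,3),np.uint8); o[:300,:399]=C; D=a['frame'][:300]; o[300:,:640]=D; cv2.imwrite('pics/c4.png',o[:,:,::-1])
E
```

```text
t: 10.92
tcp_pos: [0.6025, -0.0136, 0.1196]
tool_rot: [0.051, -0.705, 0.705, -0.052]
force: [-2.9, -0.4, 10.1]
finger_gap: 0.204
t: 12.17
tcp_pos: [0.5425, -0.0223, 0.2282]
tool_rot: [0.051, -0.705, 0.705, -0.052]
force: [-0.3, 0.3, -0.4]
finger_gap: 0.526
```

View pics/c4.png

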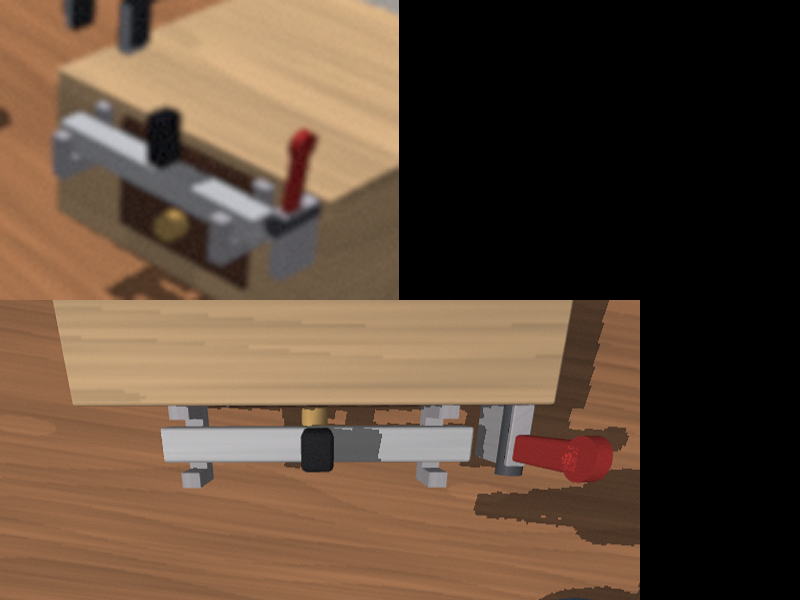

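The bar is down in both brackets and centred (side crop, wrist view row ~445). Next comes the keeper: I'll go outside it with the gripper shut, fingers at mid-blade height.

```bash
python3 -m jog '[[[0,0,2],0],[[0,0,5],0],[[0,0,8],0],[[0,0,11],0],[[0,0,14],0],[[0,0,17],0],[[-1,0,18.4],0],[[-3,0,18.4],0],[[-5,0,18.4],0],[[-5.9,0,18.4],0],[[-5.9,0,18.4],0],[[-5.9,2,18.4],0],[[-5.9,4,18.4],0],[[-5.9,6,18.4],0],[[-5.9,6.8,18.4],0],[[-5.9,6.8,18.4],0],[[-5.9,6.8,18.4],0]]' 0; python3 - <<'E'
from h import *
st=manip.sense(); print(st['tcp_pos']); y=.1464; q=np.array(st['tcp_pos'])-[.6253,-.0088,0]
print('chest',np.cos(y)*q[0]+np.sin(y)*q[1],-np.sin(y)*q[0]+np.cos(y)*q[1],q[2])
b=snap('side','side5'); cv2.imwrite('pics/s5.png',cv2.resize(b['frame'][130:280,300:500],None,fx=4,fy=4,interpolation=cv2.INTER_CUBIC)[:,:,::-1])
E
```

```text
t: 13.73
tcp_pos: [0.6278, -0.1956, 0.1593]
tool_rot: [-0.052, 0.705, -0.705, 0.052]
force: [-0.0, -0.2, -0.4]
finger_gap: 0.003
[ 0.62778141 -0.19558227  0.15931194]
chest -0.0247924799944109 -0.18514617298327574 0.1593119416891903
```

View pics/s5.png

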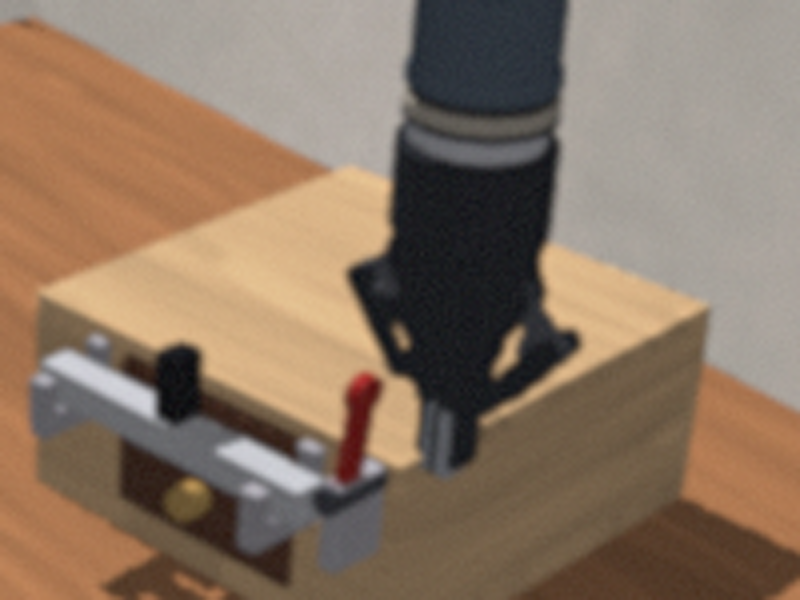

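The fingers stand outside the keeper at crop (445,440), with the keeper near upright. I'll sweep towards the middle, then press down.

```bash
python3 -m jog '[[[0,0,-1.5],0],[[0,0,-3],0],[[0,0,-4],0],[[0,0,-5],0],[[0,0,-6],0],[[0,0,-7],0],[[0,0,-8],0],[[0,0,-9],0],[[0,0.5,-9.6],0],[[0,1,-10.3],0],[[0,1.5,-10.3],0],[[0,2,-10.3],0],[[0,2.5,-10.3],0],[[0,3,-10.3],0],[[0,3.3,-10.3],0],[[0,3.3,-10.3],0]]'; python3 -m jog '[[[0,0.2,0],0],[[0,0.4,0],0],[[0,0.4,0],0],[[0,0.4,0],0]]'
```

```text
t: 15.12
tcp_pos: [0.6125, -0.094, 0.1252]
tool_rot: [-0.052, 0.705, -0.705, 0.051]
force: [0.1, 0.9, 0.3]
finger_gap: 0.001
t: 15.45
tcp_pos: [0.6132, -0.0941, 0.1226]
tool_rot: [0.052, -0.705, 0.705, -0.052]
force: [0.2, 0.4, 1.5]
finger_gap: -0.001
```

```bash
python3 -m jog '[[[0,0.1,0],0],[[0,0.2,0],0],[[0,0.2,0],0],[[0,0.2,0],0]]'
```

```text
t: 15.78
tcp_pos: [0.6132, -0.094, 0.1224]
tool_rot: [0.052, -0.705, 0.706, -0.052]
force: [-2.9, -0.1, 10.4]
finger_gap: 0.003
```

Force rose to 10 N with no further travel, so the keeper is at its level stop. I'll retreat straight up and check.

```bash
python3 -m jog '[[[0,-1,0],0],[[0,-3,0],0],[[0,-6,0],0],[[0,-9,0],0],[[2,-11,0],0],[[5,-11,0],0],[[8,-11,0],0],[[8,-11,0],0],[[8,-11,0],0]]'; python3 - <<'E'
from h import *
b=snap('side','side6'); a=snap('wrist','w6'); f=b['frame']
o=np.zeros((600,800,3),np.uint8); o[:300,:399]=cv2.resize(f[180:280,290:423],None,fx=3,fy=3,interpolation=cv2.INTER_CUBIC); o[:300,400:]=cv2.resize(f,(400,300),interpolation=cv2.INTER_AREA); o[300:,:640]=a['frame'][:300]; cv2.imwrite('pics/c6.png',o[:,:,::-1])
E
```

```text
t: 16.53
tcp_pos: [0.5326, -0.1054, 0.2307]
tool_rot: [-0.051, 0.705, -0.705, 0.051]
force: [1.3, -0.2, 0.3]
finger_gap: -0.003
```

View pics/c6.png

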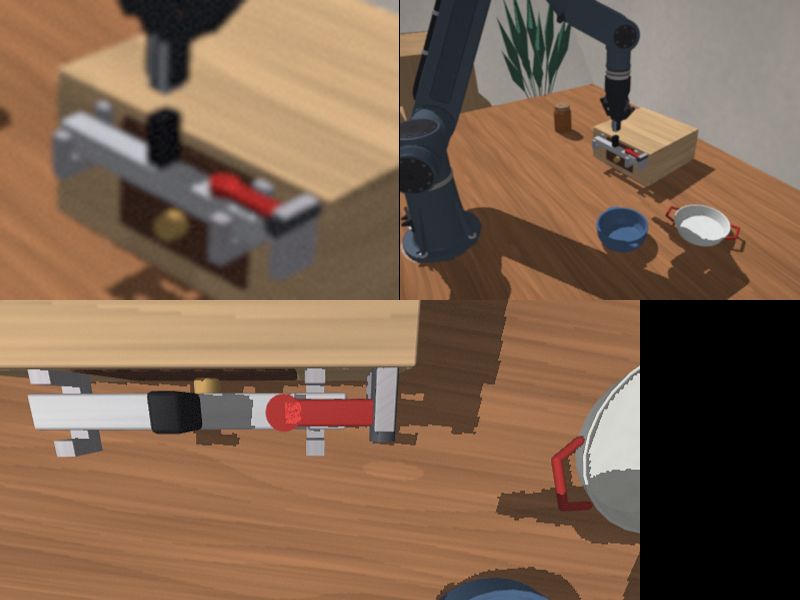

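The keeper lies flat along the bar (tip at side crop (225,185)). The bar is seated, the drawer is flush, the bystanders haven't moved and the robot is clear. I'm handing in.

```bash
python3 -c "
from station import workorder; print(workorder.sign_off())"
```

```text
the job is handed in; nothing more can be done
None
```

The job is done and handed in at about 16.6 s of the 72 s allowed; the sign-off reported no verdict.

- **Drawer:** I pushed it shut at about 0.12 m/s, then crept to the stop. The force built to about 6 N with no further travel, and the pictures show the front flush.
- **Bar:** It was placed in both brackets and touched down at about 10 N. The tool stood within about 1 mm of the expected seated height, and the wrist and side views show it level and centred.
- **Keeper:** I swung it down to its stop (about 10 N, no further travel, finger height 122.4 mm against 122.5 expected). The last pictures show it flat over the bar.
- **Bystanders and robot:** By eye, the cazuela, pan and jar had not moved; I did not re-measure them. At the end the arm was about 11 cm above and 8 cm back from the keeper, touching nothing.

My first chest fit had residuals up to 9 px because of a misread corner. I refitted it with more points, and the wrist view then agreed to about 3 mm. No final check disagreed.

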